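Clear the cover and lever the gauge well open

TASK

First push the ground steel block sideways off the bare metal cover of the gauge well onto the flat ledge beside it, without lifting it or knocking it off. Then press down the rubber pad on the long end of the red lever so that its short end raises the heavy cover by at least 30 mm at its front edge, and finish while holding it there with the fingertips: keep pressing, so that a colleague can take out the case inside. Only the lever may carry the cover, the lever must stay in its saddle, nothing is to be picked up, and the mouse, marker, loupe and sticky notes stay where they are.

Things in the scene. Friction and masses are not known exactly. Their poses are not given: they have to be found in the camera images.
- store: fixed gauge well: grey steel box on a dark base plate, with a ledge and a lever saddle. Origin under the well's middle, on the table. +x points to the cover's hinge, -x along the lever to its pad, z up. Well walls to x +-63, y +-62 mm, 60 mm high. Base plate 6 mm thick, x -180 to +76, y -85 to +65 mm; beyond it there is only table under the lever
- ledge (a point): middle of the flat grey ledge beside the cover, at store x 0, y -102, z 70 mm, level with the cover's top. The ledge spans store x -63 to +63, y -62 to -142 mm; a rim 6 mm high runs along its outer edge (y -142 to -148 mm). The gap to the cover is 3 mm
- cover (a joint): opening angle of the cover, rad: 0 closed, grows as it rises; 0.18 is 30 mm at the front edge; the lever fully down gives about 0.26. Bare metal plate 161 x 118 x 10 mm, about 3 kg, closed: store x -102 to +59, y -59 to +59, top at z 70 mm. Hinge axis along store y at x +64, z 65 mm. It falls shut when not carried
- cover_lip (a point): middle of the cover's top front edge (yellow stripe), 166 mm from the hinge axis, towards the lever; 70 mm above the table when closed. The front 39 mm of the cover overhang the well, above the lever's short end
- lever: loose red bent lever of 14 mm square bar, 0.35 kg. Origin on its cross pin, 53 mm above the table in the open-topped saddle (two cheeks 66 mm high) at store x -150, y 0; axes as the store's at rest. Short end: 83 mm along +x, under the cover's front edge. Long arm: 180 mm along -x, sloping up 0.28 rad. It turns about its y axis, about 0.5 rad until the end meets the table
- lever_pad (a point): centre of the top of the black rubber pad (44 x 44 mm) on the long end: 149 mm along -x from the pin and 59 mm above it at rest (112 mm above the table), sloping 0.28 rad up outwards. It goes down on an arc about the pin, to about 28 mm above the table. Pressing takes about 4 to 13 N; it comes back up when let go
- block: loose ground steel block 42 x 44 x 30 mm (x, y, z), about 0.36 kg, origin at the centre of its underside, on the cover at first, sides within 0.2 rad of the store's axes. Wholly on the ledge means its origin at store y between -86 and -132 mm
- mouse: black computer mouse 111 x 69 x 39 mm, origin under its middle, to be left alone
- marker: black marker pen 134 x 17 x 17 mm lying, origin under its middle, to be left alone
- sticky_notes: yellow and pink pad of notes 48 x 74 x 19 mm, origin under its middle, to be left alone
- loupe: black loupe 40 x 40 x 36 mm standing, origin under its middle, to be left alone
Not all that is in view belongs to the job. Leave any turquoise or yellow look-alike of the block alone.

How it is judged:
On the way, in this order (a step that is already met when the one before it is completed fails the run):
1. the block stands on the ledge, clear of the closed cover (y of block in the frame of store between -0.132 and -0.086 m and z of block in the frame of store above 0.062 m and value of joint cover below 0.03 rad), for 0.2 s.
2. the cover is raised at least 30 mm at its front edge with the fingers pressing on the lever (value of joint cover above 0.18 rad and contact force between the fingers and lever above 1 N), for 0.3 s.
At the end, for the whole second after the job is handed in: the cover is held open 0.18 rad (30 mm at its front edge) or more by the lever alone, with the fingers pressing the lever (over 1 N) and not touching the cover; the block stands still and level on the ledge, off the cover (store y -86 to -132 mm) (all of step 2 and contact force between lever and cover above 2 N and contact force between each of the arm, the fingers and cover below 0.5 N and y of block in the frame of store between -0.132 and -0.086 m and x of block in the frame of store between -0.063 and 0.063 m and z of block in the frame of store above 0.062 m and linear speed of block below 0.02 m/s and angle between block's own z axis and vertical below 0.15 rad); the arm keeps its last pose, push and grip.
It fails at once if the cover is opened while the block still stands on it (value of joint cover above 0.06 rad and y of block in the frame of store above -0.08 m).
It fails at once if the block is lifted more than 15 mm or falls (z of block in the frame of store above 0.085 m or z of block in the frame of store below 0.05 m).
It fails at once if the lever is moved more than 15 mm out of its saddle (distance of lever from where it was at the start of the episode above 0.015 m).
It fails at once if a bystander is moved more than 20 mm (distance of any of mouse, marker, sticky_notes, loupe from where it was at the start of the episode above 0.02 m).
It also fails if it takes over 45 s, if anything falls off the work surface, if the arm or the gripper's body presses on something with over 40 N, if the wrist force passes 120 N, or if a joint passes its speed limit or range.

ROBOT

A 6-joint arm with a two-finger parallel gripper is mounted at the origin on a cart in front of the work surface, level with it; the furniture and walls round the work are solid. World frame = base frame: x ahead of the robot, y to its left, z up, the work surface at z = 0. Lengths are in m, angles in rad, forces in N, time in s.
With the tool pointing down it reaches from about 0.25 to 0.725 m from the base axis. Payload 4 kg.
Tool frame: the origin (TCP) lies midway between the tips of the shut fingers; the grasp point (between the pads) lies 19 mm behind it; z points along the fingers, y is the line along which they close (so a half turn about z gives the same grasp; the last joint's range is limited). The gripper opens to 85 mm and grips with 20 to 120 N. Pads are 22 mm wide; open, the fingers measure 114 mm over their backs; the gripper's body (76 mm by 85 mm) begins 54 mm behind the grasp point. The pads swing forward as they close: fully open they stand 13 mm farther back than shut.
Start: joints at [1.212, 0.241, 0.005, 1.335, 0, 1.571], TCP at [0.176, 0.468, 0.231] pointing down, gripper open.
Joint ranges: [-2.72, 2.72], [-1.05, 1.87], [-1.09, 1.28], [-1.99, 2.15], [-1.42, 1.44], [-3.14, 3.14]. Speed limits (rad/s): [2.79, 2.79, 3.14, 3.14, 3.14, 3.14].

INTERFACE

Orientations are given as a unit quaternion [x, y, z, w].
In Python, from workcell import bot gives the robot as it stands. The module is installed in compiled form; this text tells all that it offers.
- The arm moves only by the tool drive_tool, never from a script. Its arguments are lists of equal length, an entry for each row: "slide": the shift along the tool's x, y, z scaled (see below), a list of three; "rotation": the turn, a rotation vector about the tool's x, y, z scaled (see below), a list of three. A call has exactly 8 rows; each row is the pose to reach, as a shift and turn from the pose commanded when the call began, along the tool's axes at that moment; what a row does not reach only later rows make up. The controller multiplies each number of a shift by 250 mm and each number of a turn by 0.5 rad. A row lasts 1/8 s, in which the tool goes at most 62.5 mm and 10.7 degrees, less where a joint would pass 70% of its speed; a pose out of reach is approached as far as the arm can. A call with a number of a shift or a turn outside -1 to 1 is refused whole. A call with a gripper value outside its range is refused whole. "gripper" is the opening, from 0 (shut) to 1 (fully open), set as the call begins (left out, the last holds). The fingers move at their own pace and stop on an object; the grip force is fixed at half the most. Time passes only in rows, so rows that repeat a pose let the fingers close, or fill a call up. It gives the time, the measured TCP pose, the force, the opening and the grip force at its end, in the units of the state.
- bot.get_obs(): the state, without advancing time (a new reading comes with each control period).
- bot.camera(name): name is "side" or "top" or "wrist"; returns a dict with "image" (480x640x3 uint8, red, green, blue), "z_map" (480x640 float32, m along the optical axis (not along the pixel's ray), 0 where there is no reading), "camera_matrix" (3x3 intrinsics, pixels), "xyz" and "orientation" of the camera in the world. Camera axes: x right, y up, looking along -z (the intrinsics and any distortion apply to the point x, -y, -z); pixel columns grow to the right and rows downward; lengths in m; the calibration is good to about 2 mm. A picture is of the moment at which its call begins.
- bot.job_done(): hands the job in; it is judged then, once.
The state is a dict: "clock": time; "joint_pos": joint angles; "joint_vel": joint speeds; "tau": joint torques, N m; "eef_pos": TCP position; "tool_rot": TCP orientation; "ft_force": force on the tool from outside, world axes, zero at the start; "ft_torque": the same for the moment, N m; "grip_width": finger opening in m; "grasp_force": force on a finger pad.
Only numpy, scipy, OpenCV 4.12 (cv2) and the standard library are available. Lean on these libraries where they do the work, as an engineer would, in place of code of your own. Each camera call takes 0.05 s, during which the arm holds its last target. There are 200 camera calls.

## Working session

There is one attempt and no reset: what is moved stays moved. The work goes in short steps, Python scripts to look and compute and a tool call to move; the robot and the scene stay as the last step left them, time stands still between calls to the robot, and variables do not carry over. Pictures are saved under pics/ and viewed, at most 10 in all, crops included, and the job is handed in when it is done.

Besides the shell and the picture viewer there is one more tool, called after ">>>" in YAML: its name, and indented under it one key for each argument. drive_tool: Moves the arm, as the interface text tells. Shifts and turns lie within -1 to 1; 1 stands for 250 mm of shift or 0.5 rad of turn. Its arguments: {"type":"object","properties":{"slide":{"type":"array","items":{"type":"array","items":{"type":"number"}}},"rotation":{"type":"array","items":{"type":"array","items":{"type":"number"}}},"gripper":{"type":"number"}},"required":["slide","rotation"]}

```bash
mkdir -p pics; cat > h.py <<'E'
import numpy as np, cv2
from scipy.spatial.transform import Rotation as R
from workcell import bot
def cloud(c):
    K=np.array(c["camera_matrix"]); z=c["z_map"]; v,u=np.mgrid[:480,:640]
    p=np.stack([(u-K[0,2])/K[0,0]*z,-(v-K[1,2])/K[1,1]*z,-z],-1)
    return p@R.from_quat(c["orientation"]).as_matrix().T+np.array(c["xyz"])
def save(c,n): cv2.imwrite(f"pics/{n}.png",c["image"][:,:,::-1])
E
python3 - <<'E'
from h import *
for n in("top","side"):
    c=bot.camera(n); save(c,n+"0"); np.savez(n+"0.npz",im=c["image"],p=cloud(c)); print(n,c["xyz"],c["orientation"])
print(bot.get_obs())
E
```

```text
top [ 0.2615228  -0.04516008  1.36204243] [-0.0697245   0.07719017  0.72668179 -0.67905357]
side [0.44512486 0.9534624  0.67964546] [-0.01711518  0.50673365  0.86096409 -0.04085242]
{'clock': 0.1, 'joint_pos': array([1.21197216e+00, 2.41308686e-01, 3.86955650e-03, 1.33520205e+00,
       1.98685899e-05, 1.57078490e+00]), 'joint_vel': array([ 8.29142163e-05, -2.48802516e-04,  3.50730220e-03,  1.30187595e-03,
       -3.33617243e-04, -1.91609425e-04]), 'tau': array([-3.49208804e-04, -3.73137760e+01,  2.53010666e+01,  1.08141691e-02,
        7.09063571e-06, -5.82453637e-06]), 'eef_pos': array([0.17538408, 0.46763196, 0.23052049]), 'tool_rot': array([ 1.78445439e-01,  9.83949376e-01, -9.05848821e-04, -1.74388451e-04]), 'ft_force': array([0.45019103, 0.02495876, 0.28396902]), 'ft_torque': array([ 0.03436123, -0.01684951, -0.03364803]), 'grasp_force': 0.0, 'grip_width': 0.08510676471492987}
```

View pics/top0.png

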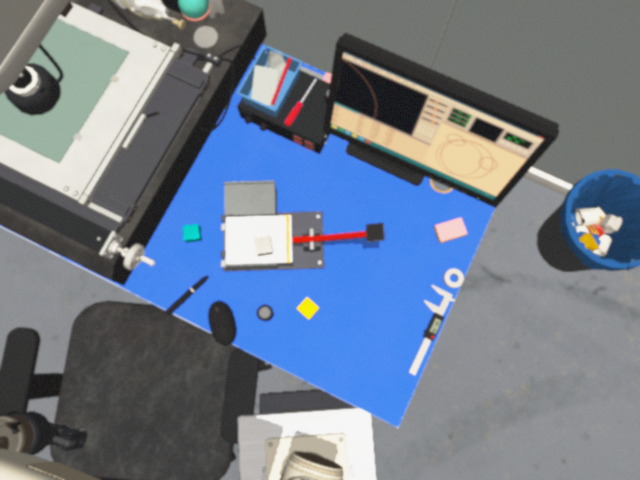

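View pics/side0.png

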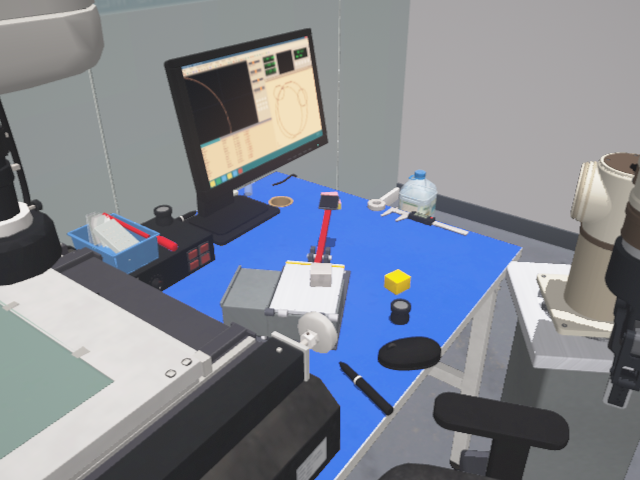

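The top view shows the cover at about (222-292, 213-268) with the block at (264,244). The ledge is above it at (249,197), and the lever runs right to its pad at (375,232). The robot is at the bottom of the image, so the push goes away from it. The turquoise (191,233) and yellow (307,308) blocks are the decoys.

```bash
python3 - <<'E'
from h import *
d=np.load("top0.npz"); p=d["p"]; im=d["im"].astype(int)
v,u=np.mgrid[:480,:640]
def st(n,m,):
    q=p[m]; print(n,len(q),q.mean(0).round(4),np.median(q,0).round(4)); 
    r=cv2.minAreaRect((q[:,:2]*1000).astype(np.float32)); print("  rect",np.round(r[0],1),np.round(r[1],1),round(r[2],2)); return q
box=lambda a,b,c,e:(u>a)&(u<b)&(v>c)&(v<e)
z=p[...,2]
st("plate70",box(215,330,170,285)&(abs(z-.07)<.006)&(u<294))
st("ledge",box(215,280,175,210)&(abs(z-.07)<.006))
st("block",box(245,285,225,262)&(z>.092)&(z<.115))
st("pad",box(355,395,215,250)&(z>.08))
lum=im.sum(-1)
st("cover",box(215,294,205,275)&(abs(z-.07)<.006)&(lum>560))
st("lever",box(296,366,225,250)&(im[...,0]>140)&(im[...,1]<70))
for n,a in dict(mouse=(205,240,298,345),loupe=(255,276,302,322),marker=(160,212,272,316)).items(): st(n,box(*a)&(lum<200))
st("yel",box(290,325,290,325)&(z>.015))
st("mon",box(330,440,140,190)&(z>.02)&(z<.2))
E
```

```text
plate70 4575 [0.605  0.0943 0.0694] [0.6027 0.0987 0.0693]
  rect [607.3  88.5] [171.9 215.2] 87.39
ledge 1409 [0.6776 0.1019 0.0696] [0.6773 0.1022 0.0697]
  rect [678.3 102.3] [124.4  74.9] 87.19
block 272 [0.5449 0.0715 0.0988] [0.5447 0.0714 0.0988]
  rect [545.3  71.5] [42.  37.9] 6.35
pad 407 [ 0.5488 -0.1858  0.1348] [ 0.555  -0.1896  0.1092]
  rect [ 431.4 -110.8] [ 66.8 358. ] 58.3
cover 2802 [0.5667 0.0873 0.0693] [0.5702 0.0934 0.0692]
  rect [565.7  90.1] [172.4 121.9] 89.91
lever 390 [ 0.5584 -0.0902  0.0727] [ 0.5583 -0.0895  0.0711]
  rect [561.9 -91.1] [164.4  19. ] 87.84
mouse 878 [0.3716 0.1845 0.0343] [0.3715 0.1848 0.0295]
  rect [336.8 111.5] [347.6  93.3] 64.46
loupe 2 [0.3778 0.0693 0.0325] [0.3778 0.0693 0.0325]
  rect [377.8  69.3] [3.4 0. ] 144.52
marker 223 [ 0.4397  0.2924 -0.0289] [0.4372 0.2848 0.0137]
  rect [426.3 319. ] [ 98.5 206.7] 9.24
yel 267 [ 0.3953 -0.0234  0.0337] [ 0.3956 -0.0233  0.0289]
  rect [344.6 -41.6] [158.9  48.8] 19.49
mon 1260 [ 0.7129 -0.2619  0.1671] [ 0.7123 -0.2635  0.169 ]
  rect [ 733.9 -259. ] [236.6  52.6] 60.45
```

>>> drive_tool:
  slide:
    - [-0.12, -0.07, 0]
    - [-0.25, -0.15, 0]
    - [-0.38, -0.23, 0]
    - [-0.5, -0.3, 0]
    - [-0.63, -0.38, 0]
    - [-0.75, -0.45, 0]
    - [-0.85, -0.5, 0]
    - [-0.88, -0.52, 0]
  rotation:
    - [0, 0, -0.08]
    - [0, 0, -0.16]
    - [0, 0, -0.24]
    - [0, 0, -0.32]
    - [0, 0, -0.4]
    - [0, 0, -0.5]
    - [0, 0, -0.58]
    - [0, 0, -0.61]
  gripper: 0

```text
clock: 1.1
eef_pos: [0.3364, 0.2681, 0.231]
tool_rot: [0.028, 1.0, -0.0, -0.0]
ft_force: [-1.1, 0.2, 0.0]
grip_width: -0.0
grasp_force: 0.0
```

>>> drive_tool:
  slide:
    - [-0.07, -0.1, 0]
    - [-0.15, -0.2, 0]
    - [-0.23, -0.32, -0.03]
    - [-0.31, -0.43, -0.05]
    - [-0.4, -0.54, -0.08]
    - [-0.47, -0.64, -0.08]
    - [-0.52, -0.71, -0.08]
    - [-0.54, -0.73, -0.08]
  rotation:
    - [0, 0, 0]
    - [0, 0, 0]
    - [0, 0, 0]
    - [0, 0, 0]
    - [0, 0, 0]
    - [0, 0, 0]
    - [0, 0, 0]
    - [0, 0, 0]

```text
clock: 2.1
eef_pos: [0.461, 0.0794, 0.2509]
tool_rot: [0.027, 1.0, 0.0, -0.0]
ft_force: [-1.0, 0.5, 0.1]
grip_width: 0.0001
grasp_force: 0.0
```

```bash
python3 - <<'E'
from h import *
c=bot.camera("wrist"); save(c,"w1"); p=cloud(c); np.savez("w1.npz",im=c["image"],p=p); print(c["xyz"],bot.get_obs()["eef_pos"],bot.get_obs()["tool_rot"])
E
```

```text
[0.38936724 0.08383003 0.39362602] [0.46136284 0.07935787 0.25094047] [ 2.73503500e-02  9.99625880e-01 -3.09534695e-05 -2.39011012e-04]
```

View pics/w1.png

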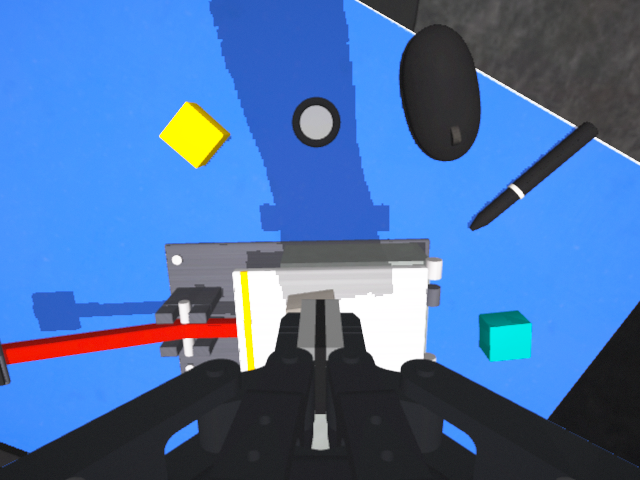

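The wrist view shows the cover's near edge at row ~268 (columns 235-428), the yellow stripe at column ~245, and the block's near top edge at (288-335, ~292), partly behind the fingers.

```bash
python3 - <<'E'
from h import *
d=np.load("w1.npz"); p=d["p"]; im=d["im"].astype(int); z=p[...,2]; v,u=np.mgrid[:480,:640]
for r in (285,290,300,340,350,360):
    m=np.where((abs(z[r]-.07)<.004)&(np.arange(640)>225)&(np.arange(640)<440))[0]; print(r,m[0],p[r,m[0]].round(4),m[-1],p[r,m[-1]].round(4))
for cc in (260,300,380,420):
    m=np.where((abs(z[:,cc]-.07)<.004)&(np.arange(480)>240)&(np.arange(480)<330))[0]; print("c",cc,m[0],p[m[0],cc].round(4))
m=(u>270)&(u<350)&(v>275)&(v<320)&(abs(z-.1)<.006); q=p[m]; print("block",len(q),q.min(0),q.max(0)); 
for cc in (292,300,310,320,328): 
    k=np.where(m[:,cc])[0]
    if len(k): print(cc,k[0],p[k[0],cc].round(4))
m=(im[...,0]>150)&(im[...,1]<60)&(v>300)&(v<370)&(u<235); q=p[m]; 
for x0 in(20,100,200): k=m&(abs(u-x0)<6); print("lever",x0,p[k].mean(0).round(4))
# top camera cover edges & pad
d=np.load("top0.npz"); p=d["p"]; z=p[...,2]
for y in (.03,.13): 
    m=(abs(p[...,1]-y)<.004)&(p[...,0]>.45)&(p[...,0]<.76)&(z>.062); q=p[m]; o=np.argsort(q[:,0]); q=q[o]; print("top y",y,q[::6,[0,2]].round(3).tolist())
E
```

```text
285 233 [0.5155 0.0049 0.0693] 426 [0.5243 0.1641 0.0692]
290 233 [0.5202 0.0042 0.0686] 439 [0.5286 0.1746 0.0707]
300 234 [0.5289 0.0042 0.0693] 439 [0.5388 0.1755 0.0682]
340 238 [0.5665 0.0033 0.0689] 423 [0.5743 0.1621 0.0704]
350 238 [0.5762 0.0022 0.0687] 422 [0.5846 0.1616 0.0692]
360 239 [0.5852 0.0024 0.0702] 435 [0.5955 0.1733 0.0687]
c 260 270 [0.504  0.0282 0.068 ]
c 300 269 [0.505  0.061  0.0679]
c 380 268 [0.5073 0.1264 0.069 ]
c 420 266 [0.5082 0.1595 0.0668]
block 101 [0.52391579 0.04915036 0.09426645] [0.5292908  0.06117985 0.10146885]
292 306 [0.5255 0.0546 0.0945]
300 304 [0.5239 0.061  0.0951]
lever 20 [ 0.5553 -0.1662  0.0946]
lever 100 [ 0.5551 -0.1076  0.0824]
lever 200 [ 0.5592 -0.0305  0.0619]
top y 0.03 [[0.505, 0.073], [0.509, 0.074], [0.515, 0.072], [0.518, 0.067], [0.521, 0.076], [0.524, 0.072], [0.529, 0.071], [0.534, 0.073], [0.54, 0.069], [0.545, 0.069], [0.549, 0.071], [0.554, 0.07], [0.559, 0.071], [0.564, 0.071], [0.568, 0.067], [0.572, 0.07], [0.575, 0.066], [0.579, 0.071], [0.584, 0.071], [0.59, 0.07], [0.595, 0.069], [0.599, 0.071], [0.604, 0.07], [0.61, 0.069], [0.615, 0.07], [0.62, 0.07], [0.623, 0.07]]
top y 0.13 [[0.509, 0.071], [0.513, 0.066], [0.517, 0.067], [0.522, 0.069], [0.527, 0.067], [0.532, 0.067], [0.537, 0.066], [0.542, 0.068], [0.546, 0.072], [0.551, 0.073], [0.555, 0.066], [0.559, 0.071], [0.565, 0.066], [0.567, 0.068], [0.572, 0.067], [0.576, 0.071], [0.581, 0.07], [0.587, 0.068], [0.592, 0.069], [0.596, 0.068], [0.601, 0.069], [0.606, 0.07], [0.611, 0.071], [0.615, 0.065], [0.619, 0.071], [0.623, 0.071], [0.63, 0.074], [0.634, 0.07], [0.639, 0.07], [0.644, 0.071], [0.649, 0.071], [0.654, 0.07], [0.659, 0.074], [0.664, 0.072], [0.669, 0.066], [0.672, 0.072], [0.676, 0.066], [0.68, 0.07], [0.685, 0.07], [0.689, 0.074], [0.695, 0.071], [0.699, 0.067], [0.703, 0.071], [0.708, 0.07], [0.712, 0.075]]
```

>>> drive_tool:
  slide:
    - [-0.03, -0.01, 0.1]
    - [-0.08, -0.02, 0.2]
    - [-0.08, -0.02, 0.32]
    - [-0.08, -0.02, 0.44]
    - [-0.08, -0.02, 0.55]
    - [-0.08, -0.02, 0.63]
    - [-0.08, -0.02, 0.68]
    - [-0.08, -0.02, 0.68]
  rotation:
    - [0, 0, -0.04]
    - [0, 0, -0.04]
    - [0, 0, -0.04]
    - [0, 0, -0.04]
    - [0, 0, -0.04]
    - [0, 0, -0.04]
    - [0, 0, -0.04]
    - [0, 0, -0.04]

```text
clock: 3.15
eef_pos: [0.4797, 0.0742, 0.0806]
tool_rot: [0.016, 1.0, -0.0, -0.001]
ft_force: [-0.8, 0.3, -0.8]
grip_width: -0.0001
grasp_force: 0.0
```

>>> drive_tool:
  slide:
    - [-0.04, -0.008, 0]
    - [-0.09, -0.008, 0]
    - [-0.13, -0.008, 0]
    - [-0.17, -0.008, 0]
    - [-0.21, -0.008, 0]
    - [-0.25, -0.008, 0]
    - [-0.29, -0.008, 0]
    - [-0.31, -0.008, 0]
  rotation:
    - [0, 0, 0]
    - [0, 0, 0]
    - [0, 0, 0]
    - [0, 0, 0]
    - [0, 0, 0]
    - [0, 0, 0]
    - [0, 0, 0]
    - [0, 0, 0]

```text
clock: 4.15
eef_pos: [0.5588, 0.0689, 0.0812]
tool_rot: [0.017, 1.0, -0.0, 0.0]
ft_force: [-4.4, 0.2, 3.6]
grip_width: -0.0002
grasp_force: 2.1
```

```bash
python3 - <<'E'
from h import *
a=[]
for n in("top","side"):
    c=bot.camera(n); p=cloud(c); np.savez(n+"1.npz",im=c["image"],p=p)
    a.append(c["image"][130:330,180:420] if n=="top" else c["image"][200:400,200:440])
cv2.imwrite("pics/ts1.png",cv2.resize(np.hstack(a)[:,:,::-1],None,fx=1.6,fy=1.6))
E
```

```text
(no output)
```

View pics/ts1.png

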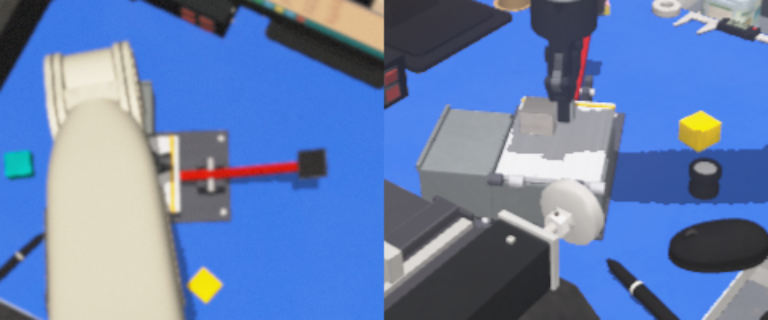

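The side view shows the block upright in front of the fingers at about (537,115), close to the ledge gap. The top view is blocked by the arm. I'll measure the block from the side cloud.

```bash
cat >> h.py <<'E'
def block(p):
    m=(p[...,2]>.094)&(p[...,2]<.105)&(abs(p[...,1]-.075)<.06)&(p[...,0]>.5)&(p[...,0]<.72); return p[m],m
E
python3 - <<'E'
from h import *
d=np.load("side1.npz"); q,m=block(d["p"]); im=d["im"][m].astype(int)
l=im.sum(-1)>330; q=q[l]; print(len(q),q.min(0),q.max(0),np.median(q,0), cv2.minAreaRect((q[:,:2]*1000).astype(np.float32)))
E
```

```text
279 [0.54811824 0.04491752 0.09402508] [0.61063306 0.08866665 0.10499238] [0.58931588 0.07297234 0.09880797] ((579.01123046875, 68.49452209472656), (43.96390914916992, 61.62785720825195), 85.6865005493164)
```

>>> drive_tool:
  slide:
    - [-0.05, 0, 0]
    - [-0.1, 0, 0]
    - [-0.15, 0, 0]
    - [-0.2, 0, 0]
    - [-0.25, 0, 0]
    - [-0.29, 0, 0]
    - [-0.32, 0, 0]
    - [-0.34, 0, 0]
  rotation:
    - [0, 0, 0]
    - [0, 0, 0]
    - [0, 0, 0]
    - [0, 0, 0]
    - [0, 0, 0]
    - [0, 0, 0]
    - [0, 0, 0]
    - [0, 0, 0]

```text
clock: 5.25
eef_pos: [0.6433, 0.0661, 0.0812]
tool_rot: [0.017, 1.0, -0.0, -0.0]
ft_force: [-2.8, 0.9, -0.1]
grip_width: 0.0001
grasp_force: 1.2
```

```bash
python3 - <<'E'
from h import *
c=bot.camera("side"); p=cloud(c); q,m=block(p); l=c["image"][m].astype(int).sum(-1)>330; q=q[l]
print(bot.get_obs()["eef_pos"],len(q),np.percentile(q,[1,50,99],axis=0).round(4))
cv2.imwrite("pics/s2.png",cv2.resize(c["image"][200:400,200:440,::-1],None,fx=2,fy=2))
E
```

```text
[0.64392266 0.06610703 0.08121069] 256 [[0.6325 0.0454 0.0944]
 [0.6738 0.0701 0.0987]
 [0.6931 0.0836 0.1036]]
```

View pics/s2.png

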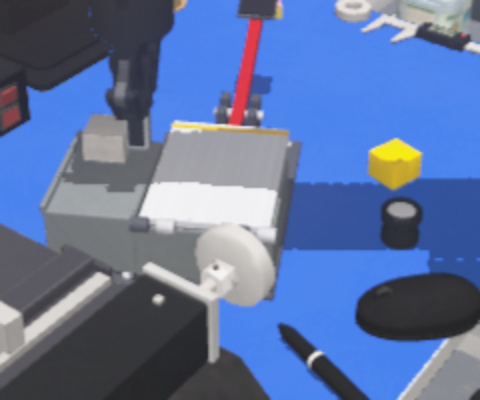

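The block stands on the ledge at (105,140) in the crop, with its centre at store y of about -108 mm. I'll back off and rise.

>>> drive_tool:
  slide:
    - [0.04, 0, 0]
    - [0.1, 0, 0]
    - [0.16, 0, -0.08]
    - [0.2, 0, -0.2]
    - [0.24, -0.06, -0.32]
    - [0.28, -0.15, -0.42]
    - [0.32, -0.25, -0.46]
    - [0.34, -0.32, -0.46]
  rotation:
    - [0, 0, 0]
    - [0, 0, 0]
    - [0, 0, 0]
    - [0, 0, 0]
    - [0, 0, 0]
    - [0, 0, 0]
    - [0, 0, 0]
    - [0, 0, 0]

```text
clock: 6.3
eef_pos: [0.5552, -0.0118, 0.1978]
tool_rot: [0.017, 1.0, -0.0, 0.002]
ft_force: [0.8, -0.8, 0.3]
grip_width: -0.0
grasp_force: 0.0
```

>>> drive_tool:
  slide:
    - [0, -0.1, 0]
    - [0, -0.22, 0]
    - [-0.01, -0.34, 0]
    - [-0.02, -0.46, 0.0]
    - [-0.02, -0.58, 0.04]
    - [-0.03, -0.67, 0.08]
    - [-0.03, -0.72, 0.12]
    - [-0.03, -0.73, 0.12]
  rotation:
    - [0, 0, 0]
    - [0, 0, 0]
    - [0, 0, 0]
    - [0, 0, 0]
    - [0, 0, 0]
    - [0, 0, 0]
    - [0, 0, 0]
    - [0, 0, 0]

```text
clock: 7.3
eef_pos: [0.5557, -0.1937, 0.1646]
tool_rot: [0.017, 1.0, 0.001, -0.001]
ft_force: [-0.3, -0.2, 0.4]
grip_width: 0.0002
grasp_force: 0.0
```

```bash
python3 - <<'E'
from h import *
for f in("top0","top1"):
    d=np.load(f+".npz"); p=d["p"]; im=d["im"].astype(int); v,u=np.mgrid[:480,:640]
    m=(u>362)&(u<388)&(v>220)&(v<244)&(im.sum(-1)<150)&(p[...,2]>.09)&(p[...,2]<.13); q=p[m]
    print(len(q),q.mean(0),cv2.minAreaRect((q[:,:2]*1000).astype(np.float32)))
c=bot.camera("side"); cv2.imwrite("pics/s3.png",cv2.resize(c["image"][130:330,220:440,::-1],None,fx=2.5,fy=2.5))
E
```

```text
3 [ 0.56219411 -0.19568676  0.11189847] ((562.6114501953125, -193.0987548828125), (7.327413082122803, 22.717288970947266), 18.607202529907227)
71 [ 0.55646986 -0.19535366  0.11070648] ((555.8541870117188, -194.63128662109375), (27.259031295776367, 29.69740104675293), 87.23372650146484)
```

View pics/s3.png

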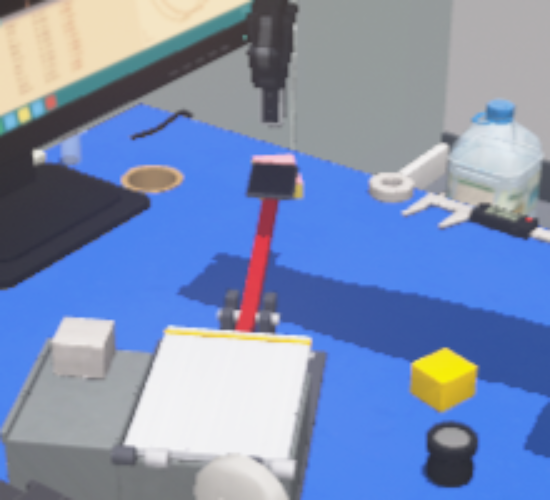

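The side view shows the fingertips right above the black pad at (272,180). The block is level on the ledge at (83,345). The measured pad centre is (0.556, -0.1945, 0.111), so I'll press along the arc.

>>> drive_tool:
  slide:
    - [0, 0, 0.07]
    - [0, 0, 0.13]
    - [0, 0, 0.17]
    - [0, 0, 0.19]
    - [0, 0, 0.21]
    - [0, -0.01, 0.23]
    - [0, -0.015, 0.26]
    - [0, -0.02, 0.28]
  rotation:
    - [0, 0, 0]
    - [0, 0, 0]
    - [0, 0, 0]
    - [0, 0, 0]
    - [0, 0, 0]
    - [0, 0, 0]
    - [0, 0, 0]
    - [0, 0, 0]

```text
clock: 8.35
eef_pos: [0.558, -0.1988, 0.0989]
tool_rot: [0.017, 1.0, -0.0, 0.002]
ft_force: [-1.9, 2.3, 11.2]
grip_width: 0.0002
grasp_force: 5.8
```

>>> drive_tool:
  slide:
    - [0, -0.005, 0.03]
    - [0, -0.01, 0.06]
    - [0, -0.015, 0.09]
    - [0, -0.018, 0.12]
    - [0, -0.02, 0.15]
    - [0, -0.022, 0.18]
    - [0, -0.022, 0.205]
    - [0, -0.022, 0.215]
  rotation:
    - [0, 0, 0]
    - [0, 0, 0]
    - [0, 0, 0]
    - [0, 0, 0]
    - [0, 0, 0]
    - [0, 0, 0]
    - [0, 0, 0]
    - [0, 0, 0]

```text
clock: 9.35
eef_pos: [0.5587, -0.2066, 0.0457]
tool_rot: [0.017, 1.0, -0.002, 0.003]
ft_force: [-2.4, -3.4, 12.5]
grip_width: 0.0002
grasp_force: 6.1
```

```bash
python3 - <<'E'
from h import *
c=bot.camera("side"); p=cloud(c); cv2.imwrite("pics/s4.png",cv2.resize(c["image"][130:330,220:440,::-1],None,fx=2.5,fy=2.5))
m=(abs(p[...,0]-.565)<.045)&(p[...,1]>.015)&(p[...,1]<.155)&(p[...,2]>.06)&(p[...,2]<.13)
q=p[m]; f=np.polyfit(q[:,1],q[:,2],1); print(len(q),"cover angle",np.arctan(-f[0]),np.std(q[:,2]-np.polyval(f,q[:,1])))
q,m=block(p);q=q[c["image"][m].astype(int).sum(-1)>330]; q=q[q[:,0]>.64]; print(np.percentile(q,[1,50,99],axis=0).round(4))
o=bot.get_obs(); print(o["eef_pos"],o["ft_force"],o["clock"])
E
```

```text
2708 cover angle 0.22204810341748044 0.0014731181802641051
[[0.6545 0.0436 0.0949]
 [0.674  0.0663 0.0985]
 [0.6944 0.0836 0.1014]]
[ 0.55862635 -0.20654073  0.04548187] [-0.85390806 -2.7749446   9.34104449] 9.4
```

View pics/s4.png

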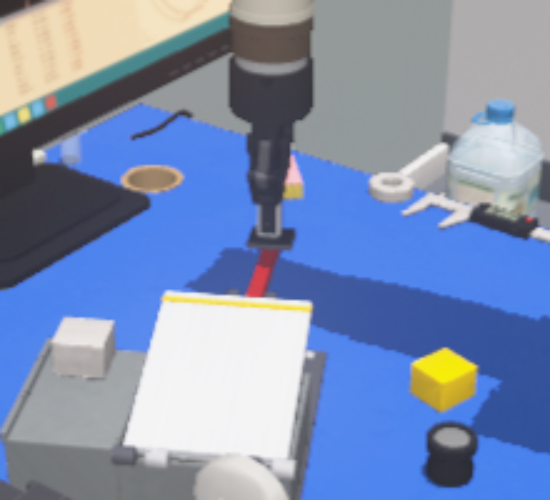

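The side view shows the cover raised (measured 0.222 rad), the fingertips on the pad at (270,238), and the block undisturbed at (83,345). I'll hold for one call to check that it's steady.

>>> drive_tool:
  slide:
    - [0, 0, 0.01]
    - [0, 0, 0.01]
    - [0, 0, 0.01]
    - [0, 0, 0.01]
    - [0, 0, 0.01]
    - [0, 0, 0.01]
    - [0, 0, 0.01]
    - [0, 0, 0.01]
  rotation:
    - [0, 0, 0]
    - [0, 0, 0]
    - [0, 0, 0]
    - [0, 0, 0]
    - [0, 0, 0]
    - [0, 0, 0]
    - [0, 0, 0]
    - [0, 0, 0]

```text
clock: 10.4
eef_pos: [0.5586, -0.2065, 0.0431]
tool_rot: [0.017, 1.0, -0.002, 0.003]
ft_force: [-0.2, -3.4, 10.5]
grip_width: -0.0002
grasp_force: 4.9
```

```bash
python3 - <<'E'
from h import *
p=cloud(bot.camera("side"))
m=(abs(p[...,0]-.565)<.045)&(p[...,1]>.015)&(p[...,1]<.155)&(p[...,2]>.06)&(p[...,2]<.13)
q=p[m]; a=np.arctan(-np.polyfit(q[:,1],q[:,2],1)[0]); o=bot.get_obs(); print(a,o["ft_force"],o["eef_pos"])
if a>.205 and o["ft_force"][2]>4: print(bot.job_done())
E
```

```text
0.22842902856805666 [-0.66168962 -2.6371354   9.02369423] [ 0.55864404 -0.20649868  0.043121  ]
the job is handed in; nothing more can be done
None
```

I pushed the block onto the ledge and handed the job in with the fingertips pressing the lever pad at about 9 N; just before that the cover measured about 0.23 rad open (0.18 needed). The hand-in did not return a verdict.

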